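# Set the tea hob to its mark and hold the kettle clear

### The job

On the tea table's twin hob, turn the knob in front of the plate that the kettle stands on until its pointed nose is at the white index mark, leaving the other plate's knob as it is. Then lift the kettle straight up off its plate and finish while still holding it in the gripper, level and still, about 8 cm above that plate and centred over it, so that the plate can be wiped. Keep the kettle upright throughout and do not disturb the lidded pot, the cups or the other things on the table.

Things in the scene. Friction and masses are not known exactly. Their poses are not given: they have to be found in the camera images.
- hob: fixed twin hob, steel, black panel, 330 (x) x 500 (y) x 50 mm high; origin under its centre, x away from the robot, y left. Two round plates (156 mm across, tops 56 mm above the table) at x +85, y +-125 mm; in front of each, on the robot's side, a knob at x -85, y +-125 mm; a white 20 x 5 mm index mark on the panel just beyond each knob, on the straight line from knob to plate
- knob_left (a joint): pointer knob at the hob's front left (seen from the robot), belonging to the plate behind it. Vertical hinge, rad: 0 = nose at the white index mark, positive = anticlockwise from above, stops at +-1.6; starts 0.5 to 1.1 rad off the mark towards the left (+y). Stays where left (friction about 0.04 N m, no spring or detent)
- knob_right (a joint): pointer knob at the hob's front right (seen from the robot), belonging to the plate behind it. Vertical hinge, rad: 0 = nose at the white index mark, positive = anticlockwise from above, stops at +-1.6; starts 0.5 to 1.1 rad off the mark towards the right (-y). Stays where left (friction about 0.04 N m, no spring or detent)
- knob_left_grip (a point): grip point on the left knob's axis, 28 mm above the panel. The knob is a steel disc (48 mm across, 8 mm high) with an upright bar on it, 44 mm long, 14 mm wide, its top 38 mm above the panel; grip the bar across its 14 mm. x axis along the bar to the pointed nose, y across the bar, z up
- knob_right_grip (a point): grip point on the right knob's axis, 28 mm above the panel. The knob is a steel disc (48 mm across, 8 mm high) with an upright bar on it, 44 mm long, 14 mm wide, its top 38 mm above the panel; grip the bar across its 14 mm. x axis along the bar to the pointed nose, y across the bar, z up
- plate_left (a point): centre of the left plate's top, 56 mm above the table; axes as the hob's
- plate_right (a point): centre of the right plate's top, 56 mm above the table; axes as the hob's
- kettle: loose steel kettle with spout and arched handle, 130 mm across, 181 mm high, 0.55 to 0.95 kg, standing on either of the two plates. Origin: centre of its underside; z up, x towards the spout (tip 118 mm from the axis, 100 mm high, pointing roughly away from the robot). Body and lid knob reach 114 mm high; the handle arches over the lid in the kettle's x-z plane
- kettle_grip (a point): middle of the kettle's handle bar, on the kettle's axis, 172 mm above its underside: a wooden bar 84 mm long (kettle's x), 16 mm wide (y), 18 mm high, with 49 mm of free space under it; grip it across the 16 mm. Centre of mass nearly below it (within about 5 mm). Axes as the kettle's
- pot: bystander: glass pot with glass lid and steel rim, 146 mm across, 122 mm high, on the other plate; origin under its centre
- cup_hob: bystander: blue tea cup, 60 mm across, 42 mm high, on the hob panel between the plates; origin under its centre
- tweezers: bystander: steel tea tweezers, 130 mm long, 6 mm high, lying on the hob panel between the knobs, roughly along x; origin under the middle
- pitcher: bystander: glass pitcher with black side handle, 84 mm across, 107 mm high, on the dark tea tray at the robot's right; origin under its centre
- cup_tray: bystander: blue tea cup, 60 mm across, 42 mm high, on the tea tray; origin under its centre
- caddy: bystander: white ceramic tea caddy with steel cap, 80 mm across, 110 mm high, at the robot's left; origin under its centre
- phone: bystander: phone 155 x 75 x 9 mm lying on the table at the robot's left; origin under its centre
- knob_left_nose (a point): tip of the left knob's pointed nose, 28 mm from its axis, 13 mm above the panel
- knob_right_nose (a point): tip of the right knob's pointed nose, 28 mm from its axis, 13 mm above the panel
Things that resemble listed ones, but are neither listed nor needed, are in the scene too. What is shaped like the kettle but green or purple is not meant.

How it is judged:
By the outcome, as a careful person would: the job done as asked, in the order asked, and still so for the second after the job is handed in, while the arm keeps its last pose, push and grip.
It also fails if it takes over 45 s, if anything falls off the work surface, if the arm or the gripper's body presses on something with over 40 N, if the wrist force passes 120 N, or if a joint passes its speed limit or range.

### The arm

A 6-joint arm with a two-finger parallel gripper is mounted at the origin on the work surface. World frame = base frame: x ahead of the robot, y to its left, z up, the work surface at z = 0. Lengths are in m, angles in rad, forces in N, time in s.
With the tool pointing down it reaches from about 0.3 to 0.875 m from the base axis. Payload 4.2 kg.
Tool frame: the origin (TCP) lies at the very end of the fingers, on their centre line; the grasp point (between the pads) lies behind it (bot.grasp_offset is the z of the grasp point in the tool frame, in m); z points along the fingers, y is the line along which they close (so a half turn about z gives the same grasp; the last joint's range is limited). The gripper opens to 85 mm and grips with 20 to 120 N. Pads are 22 mm wide; open, the fingers measure 114 mm over their backs; the gripper's body (76 mm by 85 mm) begins 54 mm behind the grasp point. The pads swing forward as they close: fully open they stand 13 mm farther back than shut.
Start: joints at [1.186, 0.32, 1.565, -0, 1.257, -0.02], TCP at [0.205, 0.537, 0.206] pointing down, gripper open.
Joint ranges: [-3.11, 3.11], [-0.84, 2.01], [0.21, 2.61], [-1.34, 4.49], [0.05, 2.63], [-2.56, 2.56]. Speed limits (rad/s): [2.57, 2.57, 3.14, 3.14, 3.14, 3.14].

### API

Orientations are given as a unit quaternion [x, y, z, w].
In Python, from plant import bot gives the robot as it stands.
- The arm moves only by the tool arm_command, never from a script. Its argument "rows" is a list of rows, each an object of numbers: "x", "y", "z": the shift along the tool's x, y, z as a fraction of full scale; "twist": the turn about the tool's z as a fraction of full scale. A call has 1 to 20 rows; each row is the pose to reach, as a shift and turn from the pose commanded when the call began, along the tool's axes at that moment, turning the shorter way round; what a row does not reach only later rows make up. Full scale, the value 1, is 0.5 m for a shift and pi rad for a turn. A row lasts 1/8 s, in which the tool goes at most 62.5 mm and 10.7 degrees, less where a joint would pass 70% of its speed; a pose out of reach is approached as far as the arm can. A call with a number of a shift or a turn outside -1 to 1 is refused whole. A call with a gripper value outside its range is refused whole. "jaw" is the closure, from -1 (fully open) to 1 (shut), set as the call begins (left out, the last holds). The fingers move at their own pace and stop on an object; the grip force is fixed at half the most. Time passes only in rows, so rows that repeat a pose let the fingers close. It gives the time, the measured TCP pose, the force, the opening and the grip force at its end, in the units of the state.
- bot.get_state(): the state, without advancing time (a new reading comes with each control period).
- bot.capture(name): name is "scene" or "top" or "wrist"; returns a dict with "frame" (400x640x3 uint8, red, green, blue), "fovy" (degrees; the focal length in pixels is half the picture's height over the tangent of half this angle, whatever the lens; pixels are square), "cx", "cy" (the principal point, pixels), "R" (3x3) and "t" (3): a world point X has camera coordinates R X + t; the wrist camera has in their place "tool_from_camera" (4x4, takes a point from camera to tool coordinates, whose origin is the TCP and whose axes are the flange's). Camera axes: x right, y down, z forward; pixel columns grow to the right and rows downward; lengths in m; the calibration is good to about 2 mm. The wrist camera is an equidistant fisheye: a pixel r from the principal point sees the ray r / f radians off the axis. A picture is of the moment at which its call begins: read the wrist's pose just before it. There is no depth.
- bot.job_done(): hands the job in; it is judged then, once.
The state is a dict: "time": time; "qpos": joint angles; "joint_velocities": joint speeds; "tau": joint torques, N m; "ee_pos": TCP position; "eef_rot": TCP orientation; "wrist_force": force on the tool from outside, world axes, zero at the start; "ft_torque": the same for the moment, N m; "opening": finger opening in m; "finger_force": force on a finger pad.
Only numpy, scipy, OpenCV 4.12 (cv2) and the standard library are available. Lean on these libraries where they do the work, as an engineer would, in place of code of your own. Each camera call takes 0.05 s, during which the arm holds its last target. There are 200 camera calls.

## Working session

There is one attempt and no reset: what is moved stays moved. The work goes in short steps, Python scripts to look and compute and a tool call to move; the robot and the scene stay as the last step left them, time stands still between calls to the robot, and variables do not carry over. Pictures are saved under pics/ and viewed, at most 10 in all, crops included, and the job is handed in when it is done.

Besides the shell and the picture viewer there is one more tool, called after "Request:" by a JSON object that holds its "method" and its "body", one argument or row to a line. arm_command: Moves the arm, as the interface text tells. Shift numbers are shares of 0.5 m and turn numbers shares of pi rad, none past 1 either way. Its arguments: {"type":"object","properties":{"rows":{"type":"array","items":{"type":"object","properties":{"x":{"type":"number","minimum":-1,"maximum":1},"y":{"type":"number","minimum":-1,"maximum":1},"z":{"type":"number","minimum":-1,"maximum":1},"twist":{"type":"number","minimum":-1,"maximum":1}}}},"jaw":{"type":"number"}},"required":["rows"]}

```bash
mkdir -p pics
python3 - <<'E'
from plant import bot
import cv2,pickle
s=bot.get_state();print(s,bot.grasp_offset)
d={}
for n in("scene","top"):
    c=bot.capture(n);d[n]=c;cv2.imwrite(f"pics/{n}0.png",c["frame"][:,:,::-1]);print({k:v for k,v in c.items() if k!="frame"})
pickle.dump(d,open("c0.pkl","wb"))
E
```

```text
{'time': 0.0, 'qpos': array([ 1.18600100e+00,  3.20310424e-01,  1.56568687e+00, -2.97898267e-05,
        1.25739563e+00, -2.00029609e-02]), 'joint_velocities': array([ 0.00034704,  0.00065816, -0.00019319, -0.00099908, -0.00068049,
        0.00137354]), 'tau': array([-1.76535235e-03, -4.15517664e+01, -2.34151769e+01, -2.35882389e-04,
        8.16078682e-03, -3.83306443e-06]), 'ee_pos': array([0.20494691, 0.53667254, 0.20466862]), 'eef_rot': array([ 1.81381926e-01,  9.83412318e-01, -8.84612087e-04, -1.67069916e-04]), 'wrist_force': array([0.15323649, 0.19675002, 0.27530656]), 'ft_torque': array([-0.05082409,  0.00368412,  0.00286671]), 'finger_force': 0.0, 'opening': 0.08525839390973522} -0.0187
{'fovy': 43.46996061574323, 'cx': 325.0657760726, 'cy': 197.27367400255974, 'R': array([[-0.32159078,  0.94682255, -0.01031606],
       [ 0.74772872,  0.24725368, -0.61625269],
       [-0.58093126, -0.2058948 , -0.78748092]]), 't': array([ 0.13232909, -0.23713188,  1.97077754])}
{'fovy': 56.13469905495116, 'cx': 317.62441865543974, 'cy': 201.04759112585583, 'R': array([[-2.42825119e-02, -9.99700220e-01, -3.13534559e-03],
       [-9.95085487e-01,  2.44713415e-02, -9.59480452e-02],
       [ 9.59960080e-02,  7.90077342e-04, -9.95381405e-01]]), 't': array([0.01280099, 0.48909156, 1.33567932])}
```

View pics/top0.png

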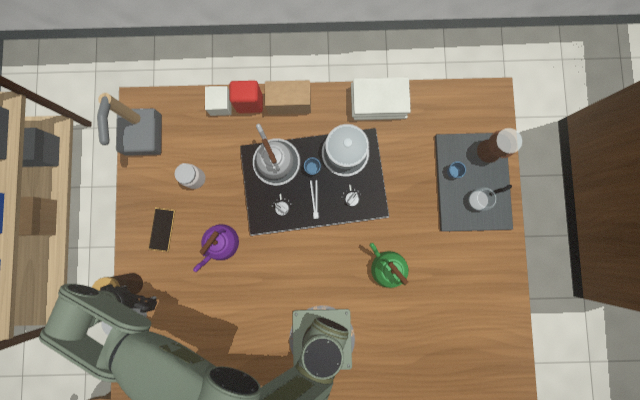

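View pics/scene0.png

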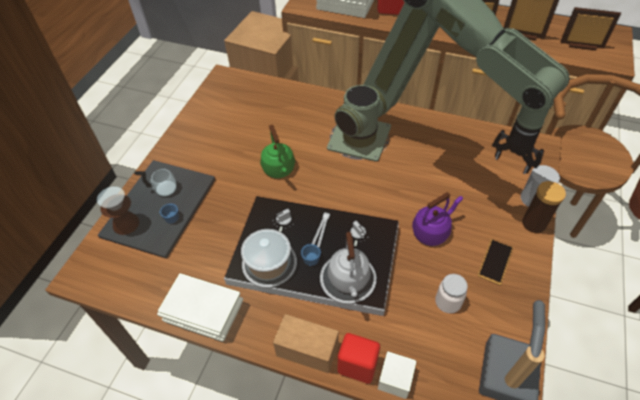

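The kettle stands on the left plate (top image about 275,160), so its knob is the left one at about (281,208). The pot is on the right plate. I'll enlarge the hob.

Run:
```python
import cv2
a=cv2.imread("pics/top0.png")[120:240,235:395];cv2.imwrite("pics/tc.png",cv2.resize(a,None,fx=5,fy=5,interpolation=cv2.INTER_CUBIC))
a=cv2.imread("pics/scene0.png")[190:310,300:410];cv2.imwrite("pics/sc.png",cv2.resize(a,None,fx=5,fy=5,interpolation=cv2.INTER_CUBIC))
```

```text
(no output)
```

View pics/tc.png

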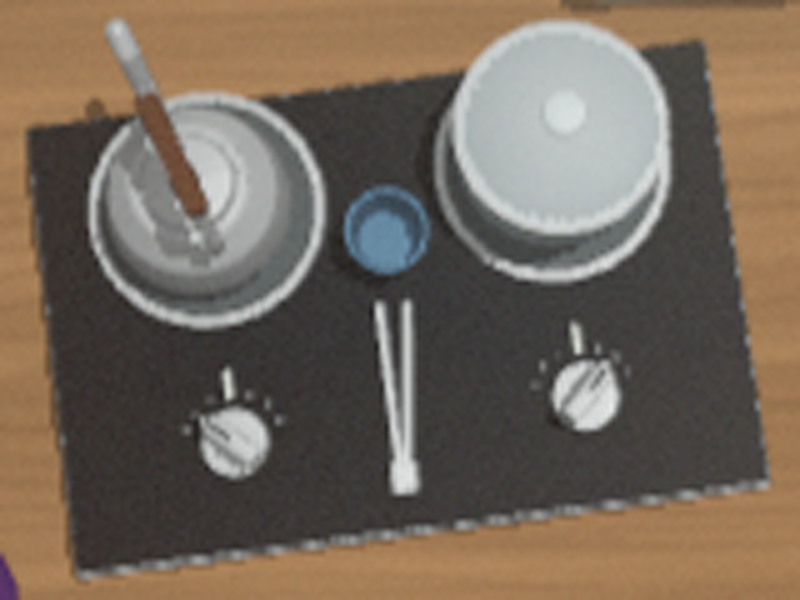

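View pics/sc.png

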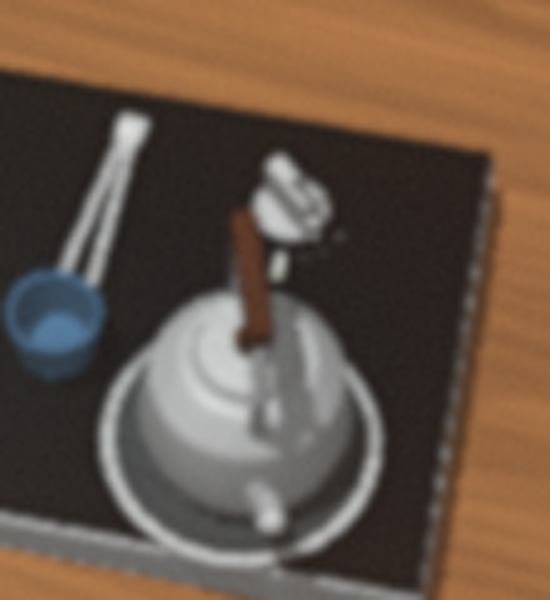

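```bash
cat > h.py <<'E'
import numpy as np,cv2,pickle
d=pickle.load(open("c0.pkl","rb"))
def ray(c,px):
    f=200/np.tan(np.radians(c["fovy"]/2));v=np.array([(px[0]-c["cx"])/f,(px[1]-c["cy"])/f,1])
    return -c["R"].T@c["t"],c["R"].T@v
def onz(c,px,z):
    o,v=ray(c,px);return o+v*(z-o[2])/v[2]
def tri(a,pa,b,pb):
    o,v=ray(a,pa);p,w=ray(b,pb);s=np.linalg.lstsq(np.c_[v,-w],p-o,rcond=None)[0]
    A=o+s[0]*v;B=p+s[1]*w;return (A+B)/2,np.linalg.norm(A-B)
tp=lambda u,v:(235+(u+.5)/5-.5,120+(v+.5)/5-.5)
sp=lambda u,v:(300+(u+.5)/5-.5,190+(v+.5)/5-.5)
E
python3 - <<'E'
from h import *
np.set_printoptions(precision=4,suppress=True)
T,S=d["top"],d["scene"]
co={"TL":(28,128,.165,.25),"TR":(703,42,.165,-.25),"BR":(766,484,-.165,-.25),"BL":(78,572,-.165,.25)}
P=[];Q=[]
for k,(u,v,a,b) in co.items(): P.append(onz(T,tp(u,v),.05)[:2]);Q.append((a,b))
for (u,v,z,a,b) in [(207,210,.056,.085,.125),(235,441,.058,-.085,.125),(586,396,.058,-.085,-.125)]:
    P.append(onz(T,tp(u,v),z)[:2]);Q.append((a,b))
P=np.array(P);Q=np.array(Q);p=P-P.mean(0);q=Q-Q.mean(0)
th=np.arctan2((q[:,0]*p[:,1]-q[:,1]*p[:,0]).sum(),(q*p).sum());R=np.array([[np.cos(th),-np.sin(th)],[np.sin(th),np.cos(th)]])
t=P.mean(0)-R@Q.mean(0);print("hob",t,th,"\n",P-(Q@R.T+t))
for n,a in(("plateL",(.085,.125)),("knobL",(-.085,.125))):print(n,R@a+t)
print("knob obs",P[5],"plate obs",P[4])
n=onz(T,tp(200,417),.063)[:2]-P[5];print("nose ang rel hob",np.arctan2(n[1],n[0])-th,np.linalg.norm(n))
print("scene knob",onz(S,sp(290,208),.058),"plate",onz(S,sp(241,428),.056))
print("handle",tri(T,tp(172,153),S,sp(250,278)))
A=onz(T,tp(143,95),.237);B=onz(T,tp(198,213),.237);print(A,B,(A+B)/2,np.arctan2(*(A-B)[1::-1]))
E
```

```text
hob [0.5614 0.0136] 0.10395198819939087 
 [[-0.0037 -0.0043]
 [-0.0044  0.004 ]
 [ 0.0028  0.0062]
 [ 0.0045 -0.0039]
 [-0.0016 -0.0007]
 [ 0.0012 -0.0007]
 [ 0.0011 -0.0005]]
plateL [0.633  0.1468]
knobL [0.4639 0.1291]
knob obs [0.4651 0.1284] plate obs [0.6314 0.1461]
nose ang rel hob 0.8445036718099183 0.02939075379787227
scene knob [0.4685 0.1314 0.058 ] plate [0.6318 0.1486 0.056 ]
handle (array([0.6327, 0.1491, 0.2266]), np.float64(0.0010268247802176103))
[0.6675 0.1648 0.237 ] [0.5923 0.1316 0.237 ] [0.6299 0.1482 0.237 ] 0.41545510698140625
```

```bash
cat >> h.py <<'E'
from scipy.spatial.transform import Rotation as Ro
def rel(s,p,yaw=None):
    R=Ro.from_quat(s["eef_rot"]).as_matrix();v=R.T@(np.array(p)-s["ee_pos"])/.5
    y=np.arctan2(R[1,1],R[0,1]);tw=0 if yaw is None else ((y-yaw+np.pi)%(2*np.pi)-np.pi)/np.pi
    return np.round(v,4),round(tw,4),"yaw now",round(y,4),"tilt",np.round(R[:,2],4)
E
python3 - <<'E'
from h import *
from plant import bot
s=bot.get_state()
print(rel(s,[.205,.537,.30]),rel(s,[.455,.129,.30],-.622),bot.capture("wrist")["tool_from_camera"])
E
```

```text
(array([ 1.000e-04,  2.000e-04, -1.904e-01]), 0, 'yaw now', np.float64(1.206), 'tilt', array([-6.0e-04, -1.4e-03, -1.0e+00])) (array([-0.7581, -0.5837, -0.1895]), np.float64(0.5819), 'yaw now', np.float64(1.206), 'tilt', array([-6.0e-04, -1.4e-03, -1.0e+00])) [[ 3.46809399e-04 -9.54967447e-01 -2.96710390e-01  7.55297482e-02]
 [ 9.99999281e-01  6.71675752e-04 -9.92952514e-04 -3.03096519e-04]
 [ 1.14753050e-03 -2.96709832e-01  9.54966993e-01 -1.67891134e-01]
 [ 0.00000000e+00  0.00000000e+00  0.00000000e+00  1.00000000e+00]]
```

Request:
{"method": "arm_command", "body": {
  "rows": [
    {"z":-0.12},
    {"z":-0.19,"twist":-0.04},
    {"x":-0.15,"y":-0.12,"z":-0.19,"twist":-0.1},
    {"x":-0.3,"y":-0.23,"z":-0.19,"twist":-0.16},
    {"x":-0.45,"y":-0.35,"z":-0.19,"twist":-0.22},
    {"x":-0.6,"y":-0.46,"z":-0.19,"twist":-0.28},
    {"x":-0.758,"y":-0.584,"z":-0.19,"twist":-0.33},
    {"x":-0.758,"y":-0.584,"z":-0.19,"twist":-0.38},
    {"x":-0.758,"y":-0.584,"z":-0.19,"twist":-0.418},
    {"x":-0.758,"y":-0.584,"z":-0.19,"twist":-0.418},
    {"x":-0.758,"y":-0.584,"z":-0.19,"twist":-0.418},
    {"x":-0.758,"y":-0.584,"z":-0.19,"twist":-0.418}
  ]
}}

```text
schema error: expected keys x, y, z, twist
```

Run:
```python
from h import *
from plant import bot
s=bot.get_state();c=bot.capture("wrist");pickle.dump((s,c),open("w1.pkl","wb"))
print(s["ee_pos"],s["qpos"],rel(s,[.4645,.129,.30],2.52),c["fovy"],c["cx"],c["cy"])
cv2.imwrite("pics/w1.png",c["frame"][:,:,::-1])
```

```text
[0.20498712 0.53681002 0.20486295] [ 1.18600077e+00  3.20168404e-01  1.56539634e+00  1.43948916e-05
  1.25737470e+00 -2.00142770e-02] (array([-0.7758, -0.577 , -0.1895]), np.float64(-0.4183), 'yaw now', np.float64(1.206), 'tilt', array([-5.0e-04, -1.2e-03, -1.0e+00])) 65.70646984690485 319.09946505645144 203.21309080217458
```

View pics/w1.png

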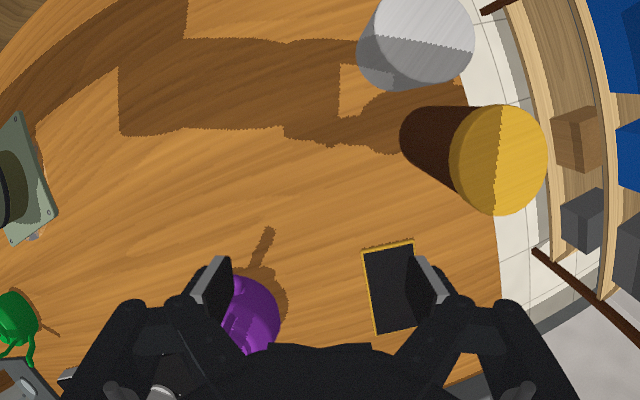

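The call was refused because every row needs all four keys, so the arm hasn't moved. The picture only shows the start pose, with the fingers at the bottom and the purple decoy at (250,315).

Request:
{"method": "arm_command", "body": {
  "rows": [
    {"x":0,"y":0,"z":-0.12,"twist":0},
    {"x":0,"y":0,"z":-0.19,"twist":-0.04},
    {"x":-0.15,"y":-0.12,"z":-0.19,"twist":-0.1},
    {"x":-0.3,"y":-0.23,"z":-0.19,"twist":-0.16},
    {"x":-0.45,"y":-0.35,"z":-0.19,"twist":-0.22},
    {"x":-0.6,"y":-0.46,"z":-0.19,"twist":-0.28},
    {"x":-0.776,"y":-0.577,"z":-0.19,"twist":-0.33},
    {"x":-0.776,"y":-0.577,"z":-0.19,"twist":-0.38},
    {"x":-0.776,"y":-0.577,"z":-0.19,"twist":-0.418},
    {"x":-0.776,"y":-0.577,"z":-0.19,"twist":-0.418},
    {"x":-0.776,"y":-0.577,"z":-0.19,"twist":-0.418},
    {"x":-0.776,"y":-0.577,"z":-0.19,"twist":-0.418}
  ]
}}

```text
time: 1.7
ee_pos: [0.4652, 0.1279, 0.3001]
eef_rot: [-0.455, 0.89, 0.0, -0.0]
wrist_force: [-0.5, -0.6, 1.0]
opening: 0.0855
finger_force: 0.0
```

Run:
```python
from h import *
from plant import bot
s=bot.get_state();c=bot.capture("wrist");pickle.dump((s,c),open("w1.pkl","wb"))
print(s["time"],s["ee_pos"],s["qpos"],rel(s,[.4645,.129,.30],2.52))
cv2.imwrite("pics/w2.png",c["frame"][:,:,::-1])
```

```text
1.7 [0.46522974 0.12785619 0.30012322] [ 2.44267834e-01  1.24045497e-01  1.58720686e+00  1.37356725e-04
  1.43105781e+00 -2.27147594e+00] (array([-0.001 ,  0.0025,  0.0002]), np.float64(-0.0014), 'yaw now', np.float64(2.5157), 'tilt', array([-7.e-04, -0.e+00, -1.e+00]))
```

View pics/w2.png

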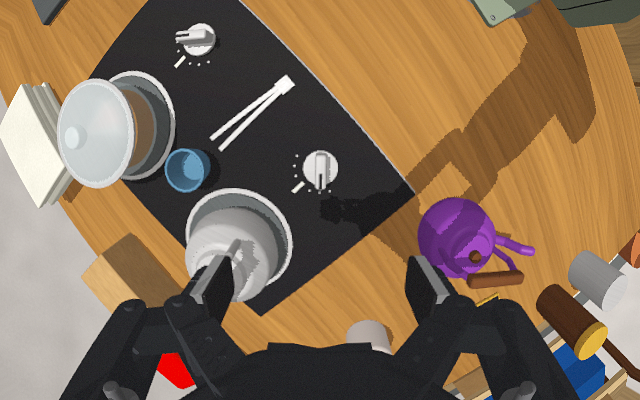

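The left knob is clear at about (320,168), its nose pointing down-image to about (321,190), with the mark at (298,187). I'll crop it for precise pixels.

Run:
```python
import cv2
a=cv2.imread("pics/w2.png")[140:205,280:360];cv2.imwrite("pics/w2c.png",cv2.resize(a,None,fx=8,fy=8,interpolation=cv2.INTER_CUBIC))
```

```text
(no output)
```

View pics/w2c.png

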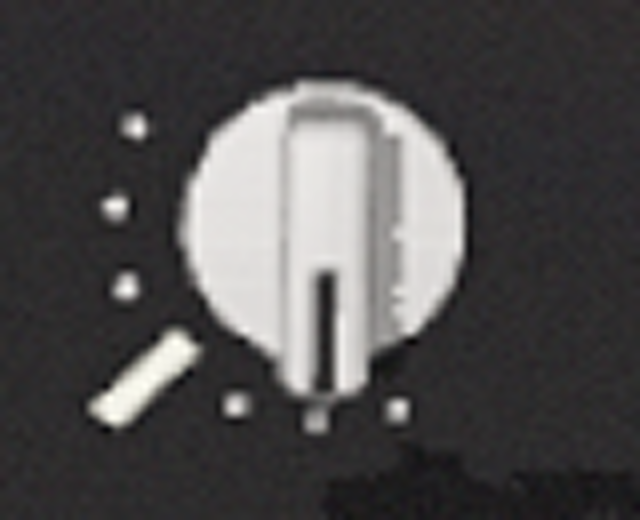

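```bash
cat >> h.py <<'E'
def wz(s,c,px,z):
    f=200/np.tan(np.radians(c["fovy"]/2));d=np.array([px[0]-c["cx"],px[1]-c["cy"]]);r=np.linalg.norm(d);a=r/f
    v=np.r_[np.sin(a)*d/r,np.cos(a)];M=c["tool_from_camera"];R=Ro.from_quat(s["eef_rot"]).as_matrix()
    o=s["ee_pos"]+R@M[:3,3];v=R@M[:3,:3]@v;return (o+v*(z-o[2])/v[2])
E
python3 - <<'E'
from h import *
s,c=pickle.load(open("w1.pkl","rb"))
q=lambda u,v,z:wz(s,c,(280+(u+.5)/8-.5,140+(v+.5)/8-.5),z)[:2]
k=q(324,222,.058);print("knob",k)
a,b=q(335,117,.088),q(324,385,.088);an=lambda v:np.arctan2(v[1],v[0])
print("bar",a,b,an(b-a),np.linalg.norm(b-a))
print("edges",an(q(280,365,.088)-q(291,118,.088)),an(q(369,370,.088)-q(378,125,.088)),"nose",an(q(323,400,.06)-k))
m1,m2=q(182,340,.05),q(108,415,.05);print("mark",m1,m2,an(m2-m1),an((m1+m2)/2-k))
P=lambda u,v,z:wz(s,c,(u,v),z)[:2]
k2=P(202,40,.058);print("R knob",k2,"yaw from knobs",an(k-k2)-np.pi/2)
pl=P(240,238,.056);print("plate rough",pl,an(pl-k))
print(rel(s,[*k,.30],an(b-a)+np.pi/2))
E
```

```text
knob [0.46464417 0.12837534]
bar [0.45039626 0.11143843] [0.47677625 0.14511543] 0.9063069514833124 0.04277901051850309
edges 0.8988716244882857 0.9145078698991481 nose 0.9403313910766612
mark [0.49759585 0.13201115] [0.51614619 0.13519645] 0.17005287966543203 0.12319151563216392
R knob [ 0.48839308 -0.1132956 ] yaw from knobs 0.09795511597678042
plate rough [0.62227353 0.14413993] 0.09967907853480368
(array([-0.0002,  0.0016,  0.0002]), np.float64(0.0123), 'yaw now', np.float64(2.5157), 'tilt', array([-7.e-04, -0.e+00, -1.e+00]))
```

Request:
{"method": "arm_command", "body": {
  "rows": [
    {"x":0,"y":0.001,"z":0.1,"twist":0.008},
    {"x":0,"y":0.001,"z":0.2,"twist":0.008},
    {"x":0,"y":0.001,"z":0.3,"twist":0.008},
    {"x":0,"y":0.001,"z":0.38,"twist":0.008},
    {"x":0,"y":0.001,"z":0.43,"twist":0.008},
    {"x":0,"y":0.001,"z":0.46,"twist":0.008},
    {"x":0,"y":0.001,"z":0.472,"twist":0.008},
    {"x":0,"y":0.001,"z":0.472,"twist":0.008},
    {"x":0,"y":0.001,"z":0.472,"twist":0.008}
  ],
  "jaw": -1
}}

```text
time: 2.88
ee_pos: [0.4647, 0.13, 0.0653]
eef_rot: [-0.446, 0.895, -0.0, 0.001]
wrist_force: [0.1, -0.1, 1.1]
opening: 0.0854
finger_force: 0.0
```

Request:
{"method": "arm_command", "body": {
  "rows": [
    {"x":0,"y":0,"z":0,"twist":0},
    {"x":0,"y":0,"z":0,"twist":0},
    {"x":0,"y":0,"z":0,"twist":0},
    {"x":0,"y":0,"z":0,"twist":0},
    {"x":0,"y":0,"z":0,"twist":0},
    {"x":0,"y":0,"z":0,"twist":0},
    {"x":0,"y":0,"z":0,"twist":0},
    {"x":0,"y":0,"z":0,"twist":0}
  ],
  "jaw": 1
}}

```text
time: 3.88
ee_pos: [0.4643, 0.1295, 0.0645]
eef_rot: [-0.445, 0.895, 0.0, 0.0]
wrist_force: [-0.6, 0.3, 0.1]
opening: 0.0001
finger_force: 0.0
```

Run:
```python
from h import *
from plant import bot
s=bot.get_state()
print(s["time"],s["qpos"],s["finger_force"],s["opening"],s["ft_torque"],rel(s,[.4645,.1285,.064],1.675))
```

```text
3.875 [ 2.48198857e-01  3.17846087e-01  1.97281230e+00  8.53426336e-05
  8.50945438e-01 -2.24591981e+00] 0.0 0.00012344800780135273 [-0.00732353 -0.00373183 -0.02078207] (array([ 0.0014, -0.0016,  0.001 ]), np.float64(0.2607), 'yaw now', np.float64(2.4941), 'tilt', array([-0.e+00,  1.e-04, -1.e+00]))
```

The fingers shut to 0 with no force, so they missed the bar. I'll look.

Run:
```python
from h import *
from plant import bot
s=bot.get_state();c=bot.capture("wrist");t=bot.capture("top");pickle.dump((s,c,t),open("w3.pkl","wb"))
a=cv2.resize(c["frame"][100:400,120:520],None,fx=1.5,fy=1.5);b=cv2.resize(t["frame"][150:240,240:330],(200*2,200*2),interpolation=cv2.INTER_CUBIC)[:,:200*2]
b=cv2.resize(b,(200,200));o=np.zeros((450,800,3),np.uint8);o[:,:600]=a;o[:200,600:]=b
cv2.imwrite("pics/w3.png",o[:,:,::-1])
```

```text
(no output)
```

View pics/w3.png

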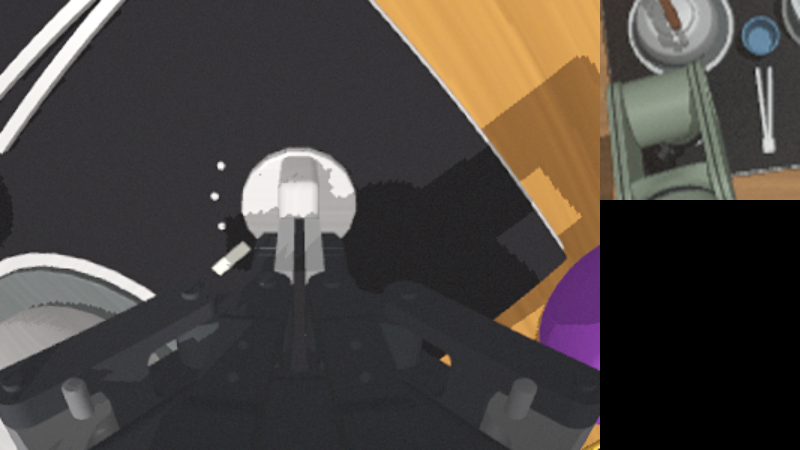

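The bar seems to sit between the pads, but the opening reads 0. A small test turn with before/after views will settle it.

Request:
{"method": "arm_command", "body": {
  "rows": [
    {"x":0,"y":0,"z":0,"twist":0.03},
    {"x":0,"y":0,"z":0,"twist":0.06},
    {"x":0,"y":0,"z":0,"twist":0.06}
  ]
}}

```text
time: 4.35
ee_pos: [0.4643, 0.1296, 0.0645]
eef_rot: [-0.36, 0.933, 0.0, 0.0]
wrist_force: [-0.2, -1.3, -1.0]
opening: -0.0001
finger_force: 0.0
```

Run:
```python
from h import *
from plant import bot
s=bot.get_state();c=bot.capture("wrist");t=bot.capture("scene");pickle.dump((s,c,t),open("w4.pkl","wb"))
print(s["ft_torque"],s["wrist_force"],s["opening"],s["finger_force"],s["ee_pos"])
c0=pickle.load(open("w3.pkl","rb"))[1]
g=lambda f,x,y,w,h,k:cv2.resize(f[y:y+h,x:x+w],None,fx=k,fy=k,interpolation=cv2.INTER_CUBIC)
o=np.zeros((600,800,3),np.uint8)
o[:300,:400]=g(c0["frame"],252,190,133,100,3.01)[:300,:400]
o[300:,:400]=g(c["frame"],252,190,133,100,3.01)[:300,:400]
o[:600,400:]=g(t["frame"],330,195,50,75,8)
cv2.imwrite("pics/w4.png",o[:,:,::-1])
```

```text
[-0.02916472 -0.02986563  0.01335731] [-0.22739692 -1.29716255 -0.9850467 ] -9.42332837963673e-05 0.0 [0.46427741 0.12955519 0.06450844]
```

View pics/w4.png

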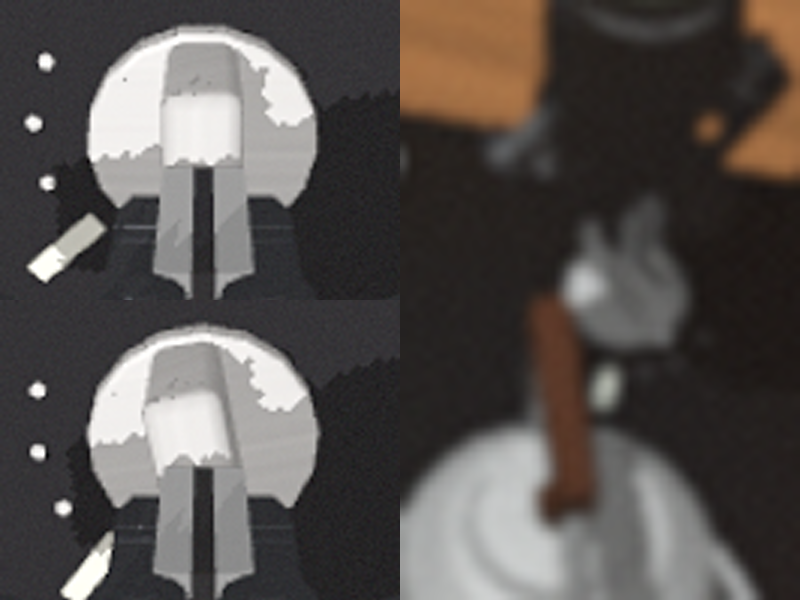

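The knob did not turn: the bar rotated relative to the gripper. By ray geometry the shut tips sit about z = 0.094, just above the bar top, so the fingers end roughly 29 mm short of the stated TCP. I'll open, turn back, go lower with a force check, and close.

Request:
{"method": "arm_command", "body": {
  "rows": [
    {"x":0,"y":0,"z":0,"twist":-0.03},
    {"x":0,"y":0,"z":0,"twist":-0.06},
    {"x":0,"y":0,"z":0,"twist":-0.06},
    {"x":0,"y":0,"z":0,"twist":-0.06},
    {"x":0,"y":0,"z":0,"twist":-0.06},
    {"x":0,"y":0,"z":0,"twist":-0.06},
    {"x":0,"y":0,"z":0.008,"twist":-0.06},
    {"x":0,"y":0,"z":0.016,"twist":-0.06},
    {"x":0,"y":0,"z":0.024,"twist":-0.06},
    {"x":0,"y":0,"z":0.024,"twist":-0.06}
  ],
  "jaw": -1
}}

```text
time: 5.7
ee_pos: [0.4639, 0.1295, 0.052]
eef_rot: [-0.445, 0.895, 0.0, -0.0]
wrist_force: [0.2, 0.2, 0.2]
opening: 0.0853
finger_force: 0.0
```

Request:
{"method": "arm_command", "body": {
  "rows": [
    {"x":0,"y":-0.002,"z":0.008,"twist":0},
    {"x":0,"y":-0.002,"z":0.016,"twist":0},
    {"x":0,"y":-0.002,"z":0.022,"twist":0},
    {"x":0,"y":-0.002,"z":0.022,"twist":0}
  ],
  "jaw": -1
}}

```text
time: 6.2
ee_pos: [0.4649, 0.1289, 0.0412]
eef_rot: [-0.445, 0.895, 0.0, -0.0]
wrist_force: [0.6, 0.4, -0.9]
opening: 0.0853
finger_force: 0.0
```

Request:
{"method": "arm_command", "body": {
  "rows": [
    {"x":0,"y":0,"z":0,"twist":0},
    {"x":0,"y":0,"z":0,"twist":0},
    {"x":0,"y":0,"z":0,"twist":0},
    {"x":0,"y":0,"z":0,"twist":0},
    {"x":0,"y":0,"z":0,"twist":0},
    {"x":0,"y":0,"z":0,"twist":0},
    {"x":0,"y":0,"z":0,"twist":0}
  ],
  "jaw": 1
}}

```text
time: 7.08
ee_pos: [0.4646, 0.1293, 0.0418]
eef_rot: [-0.445, 0.895, 0.001, -0.0]
wrist_force: [-2.2, 3.1, 5.6]
opening: 0.0129
finger_force: 59.2
```

Run:
```python
from h import *
from plant import bot
s=bot.get_state()
print(s["time"],s["wrist_force"],s["finger_force"],s["opening"],s["ft_torque"],rel(s,[.4645,.1285,.04],1.675))
```

```text
7.075 [-2.2447343   3.05150211  5.62368121] 59.201213121414185 0.012891428949946614 [0.37283868 0.56514743 0.03167077] (array([ 0.0014, -0.0009,  0.0036]), np.float64(0.2606), 'yaw now', np.float64(2.4937), 'tilt', array([-8.e-04,  7.e-04, -1.e+00]))
```

Gripped at 59 N with a 13 mm opening, which fits the bar. Now turn it to the mark.

Request:
{"method": "arm_command", "body": {
  "rows": [
    {"x":0,"y":0,"z":0,"twist":0.03},
    {"x":0,"y":0,"z":0,"twist":0.07},
    {"x":0,"y":0,"z":0,"twist":0.11},
    {"x":0,"y":0,"z":0,"twist":0.15},
    {"x":0,"y":0,"z":0,"twist":0.19},
    {"x":0,"y":0,"z":0,"twist":0.23},
    {"x":0,"y":0,"z":0,"twist":0.261},
    {"x":0,"y":0,"z":0,"twist":0.261},
    {"x":0,"y":0,"z":0,"twist":0.261},
    {"x":0,"y":0,"z":0,"twist":0.261}
  ],
  "jaw": 1
}}

```text
time: 8.32
ee_pos: [0.4642, 0.1299, 0.0418]
eef_rot: [-0.051, 0.999, 0.001, -0.001]
wrist_force: [-4.2, 5.4, 6.4]
opening: 0.0127
finger_force: 59.3
```

Run:
```python
from h import *
from plant import bot
s=bot.get_state()
print(s["time"],s["wrist_force"],s["finger_force"],s["opening"],s["ft_torque"],s["qpos"],rel(s,[.4645,.1285,.04],1.675))
```

```text
8.325 [-4.18235008  5.40611351  6.3719245 ] 59.2903071641922 0.012656401342528763 [ 0.83373407  0.68857896 -0.01757324] [ 0.24753615  0.34948864  1.99856334  0.00283779  0.79465819 -1.42748628] (array([-0.0004, -0.0028,  0.0036]), np.float64(-0.0006), 'yaw now', np.float64(1.673), 'tilt', array([-0.0016,  0.0017, -1.    ]))
```

Request:
{"method": "arm_command", "body": {
  "rows": [
    {"x":0,"y":0,"z":0,"twist":0},
    {"x":0,"y":0,"z":0,"twist":0},
    {"x":0,"y":0,"z":0,"twist":0},
    {"x":0,"y":0,"z":0,"twist":0},
    {"x":0,"y":0,"z":0,"twist":0},
    {"x":0,"y":0,"z":-0.05,"twist":0},
    {"x":0,"y":0,"z":-0.15,"twist":0},
    {"x":0,"y":0,"z":-0.26,"twist":0},
    {"x":0,"y":0,"z":-0.37,"twist":0},
    {"x":0,"y":0,"z":-0.48,"twist":0},
    {"x":0,"y":0,"z":-0.52,"twist":0},
    {"x":0,"y":0,"z":-0.52,"twist":0},
    {"x":0,"y":0,"z":-0.52,"twist":0}
  ],
  "jaw": -1
}}

```text
time: 9.95
ee_pos: [0.4643, 0.1287, 0.3]
eef_rot: [-0.052, 0.999, -0.0, -0.001]
wrist_force: [0.1, 0.1, -1.2]
opening: 0.0854
finger_force: 0.0
```

Run:
```python
from h import *
from plant import bot
s=bot.get_state();c=bot.capture("wrist");pickle.dump((s,c),open("w5.pkl","wb"))
print(s["time"],s["ee_pos"])
f=c["frame"];o=np.zeros((600,800,3),np.uint8)
# knob crop
g=lambda x,y,w,h,k:cv2.resize(f[y:y+h,x:x+w],None,fx=k,fy=k,interpolation=cv2.INTER_CUBIC)
o[:,:400]=g(295,140,50,75,8); o[:250,400:]=cv2.resize(f,(400,250)); o[250:600,400:]=g(265,210,100,88,4)[:350]
cv2.imwrite("pics/w5.png",o[:,:,::-1])
```

```text
9.95 [0.46433264 0.12871609 0.3000385 ]
```

View pics/w5.png

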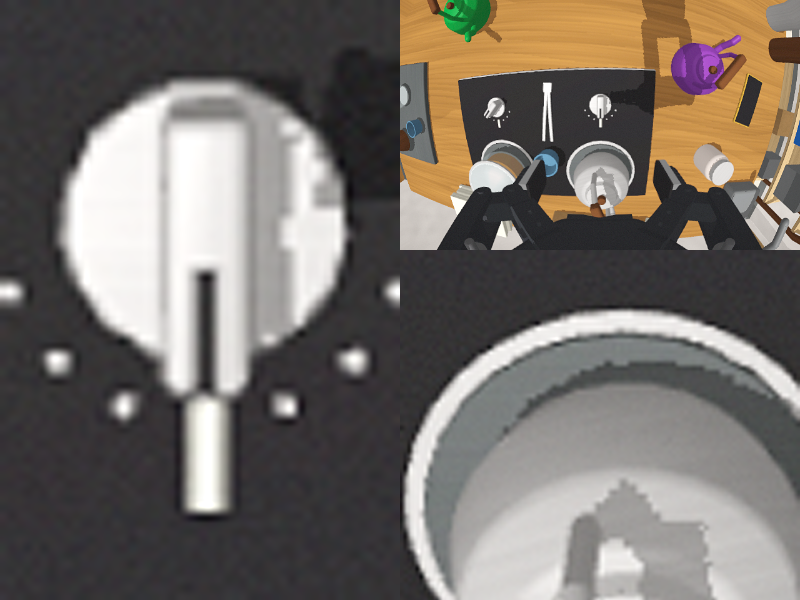

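The nose now points straight at the white mark (nose tip about (205,390), mark (207,455) in the crop), and everything else is in place. Next I'll refine the handle pose numerically.

Run:
```python
from h import *
T,S=d["top"],d["scene"];res=[]
for c,(x,y,w,h) in((T,(257,134,25,32)),(S,(343,228,14,34))):
    f=c["frame"][y:y+h,x:x+w].astype(int);m=((f[...,0]-f[...,2])>35)&(f[...,0]<170)
    n,l,st,ce=cv2.connectedComponentsWithStats(m.astype(np.uint8));k=1+st[1:,4].argmax()
    v,u=np.nonzero(l==k);p=np.c_[u+x,v+y].astype(float);mu=p.mean(0);_,sv,V=np.linalg.svd(p-mu,full_matrices=False)
    pr=(p-mu)@V[0];e=[mu+V[0]*pr.min(),mu+V[0]*pr.max()]
    E=[onz(c,q,.234) for q in e];D=E[0]-E[1];D*=np.sign(D[0])
    print(len(p),mu,"ends",E,"yaw",np.arctan2(D[1],D[0]),"len",np.linalg.norm(D),"mid",(E[0]+E[1])/2);res.append((e[0]+e[1])/2)
print(tri(T,res[0],S,res[1]))
from plant import bot
s=bot.get_state();print(rel(s,[.6315,.148,.30],1.986))
```

```text
196 [268.1122449  144.09183673] ends [array([0.68923354, 0.15924112, 0.234     ]), array([0.59262804, 0.1365741 , 0.234     ])] yaw 0.23046589394045716 len 0.09922910521379803 mid [0.64093079 0.14790761 0.234     ]
102 [349.82352941 244.11764706] ends [array([0.59636258, 0.13398961, 0.234     ]), array([0.67060194, 0.16653574, 0.234     ])] yaw 0.4131609645078993 len 0.08106006137161799 mid [0.63348226 0.15026267 0.234     ]
(array([0.63858745, 0.1493146 , 0.23984607]), np.float64(0.004636138406926703))
(array([-0.3367,  0.0039, -0.0015]), np.float64(-0.0993), 'yaw now', np.float64(1.6741), 'tilt', array([-3.2e-03, -8.0e-04, -1.0e+00]))
```

Request:
{"method": "arm_command", "body": {
  "rows": [
    {"x":-0.09,"y":0.006,"z":0,"twist":-0.04},
    {"x":-0.19,"y":0.006,"z":0,"twist":-0.08},
    {"x":-0.29,"y":0.006,"z":0,"twist":-0.1},
    {"x":-0.338,"y":0.006,"z":0,"twist":-0.1},
    {"x":-0.338,"y":0.006,"z":0,"twist":-0.1},
    {"x":-0.338,"y":0.006,"z":0,"twist":-0.1},
    {"x":-0.338,"y":0.006,"z":0,"twist":-0.1}
  ],
  "jaw": -1
}}

```text
time: 10.88
ee_pos: [0.6318, 0.1493, 0.3019]
eef_rot: [-0.207, 0.978, 0.0, -0.0]
wrist_force: [1.2, -0.5, 0.6]
opening: 0.0853
finger_force: 0.0
```

Run:
```python
from h import *
from plant import bot
s=bot.get_state();print(s["ee_pos"],s["qpos"],rel(s,[.632,.149,.176],1.986))
c=bot.capture("wrist");f=c["frame"].astype(int)
# handle brown pixels near image centre column
m=((f[...,0]-f[...,2])>35)&(f[...,0]<170);m[:,:265]=0;m[:,375:]=0;m[:205]=0
n,l,st,ce=cv2.connectedComponentsWithStats(m.astype(np.uint8))
for k in range(1,n):
    if st[k,4]>40:
        v,u=np.nonzero(l==k);print(st[k],ce[k],[(wz(s,c,(u[v==r].mean(),r),.237)[:2].round(4),int(np.ptp(u[v==r]))) for r in np.linspace(v.min()+2,v.max()-2,6).astype(int) if (v==r).any()])
```

```text
[0.63176804 0.14927205 0.30187787] [ 2.14230826e-01  4.04876088e-01  1.19731206e+00  1.40806362e-04
  1.53956703e+00 -1.77421723e+00] (array([-2.000e-04, -7.000e-04,  2.518e-01]), np.float64(0.0008), 'yaw now', np.float64(1.9884), 'tilt', array([-2.e-04,  1.e-04, -1.e+00]))
[310 205  56  50 985] [321.63654822 228.96243655] [(array([0.6313, 0.1489]), 17), (array([0.6382, 0.1519]), 17), (array([0.6448, 0.1562]), 22), (array([0.649, 0.166]), 52), (array([0.66  , 0.1612]), 18), (array([0.6674, 0.1649]), 15)]
[ 265  255  110   88 4427] [310.46216399 299.19765078] [(array([0.6902, 0.1265]), 5), (array([0.6985, 0.1456]), 39), (array([0.7061, 0.1714]), 87), (array([0.7187, 0.1867]), 73), (array([0.7356, 0.1992]), 68), (array([0.766 , 0.1866]), 73)]
```

The wrist view confirms the handle line: it passes through (0.631,0.149) at yaw 0.417. Descend and grip.

Request:
{"method": "arm_command", "body": {
  "rows": [
    {"x":0,"y":0,"z":0.06,"twist":0},
    {"x":0,"y":0,"z":0.12,"twist":0},
    {"x":0,"y":0,"z":0.17,"twist":0},
    {"x":0,"y":0,"z":0.21,"twist":0},
    {"x":0,"y":0,"z":0.24,"twist":0},
    {"x":0,"y":0,"z":0.252,"twist":0},
    {"x":0,"y":0,"z":0.252,"twist":0},
    {"x":0,"y":0,"z":0.252,"twist":0}
  ],
  "jaw": -1
}}

```text
time: 11.92
ee_pos: [0.6334, 0.1495, 0.1765]
eef_rot: [-0.207, 0.978, 0.0, 0.001]
wrist_force: [0.7, -0.1, 0.6]
opening: 0.085
finger_force: 0.0
```

Request:
{"method": "arm_command", "body": {
  "rows": [
    {"x":0,"y":0,"z":0,"twist":0},
    {"x":0,"y":0,"z":0,"twist":0},
    {"x":0,"y":0,"z":0,"twist":0},
    {"x":0,"y":0,"z":0,"twist":0},
    {"x":0,"y":0,"z":0,"twist":0},
    {"x":0,"y":0,"z":0,"twist":0},
    {"x":0,"y":0,"z":0,"twist":0}
  ],
  "jaw": 1
}}

```text
time: 12.8
ee_pos: [0.6327, 0.1496, 0.1756]
eef_rot: [-0.207, 0.978, 0.0, -0.0]
wrist_force: [-1.9, 2.0, 1.4]
opening: 0.0149
finger_force: 59.5
```

Request:
{"method": "arm_command", "body": {
  "rows": [
    {"x":0,"y":0,"z":-0.008,"twist":0},
    {"x":0,"y":0,"z":-0.02,"twist":0},
    {"x":0,"y":0,"z":-0.04,"twist":0},
    {"x":0,"y":0,"z":-0.06,"twist":0},
    {"x":0,"y":0,"z":-0.08,"twist":0},
    {"x":0,"y":0,"z":-0.1,"twist":0},
    {"x":0,"y":0,"z":-0.12,"twist":0},
    {"x":0,"y":0,"z":-0.14,"twist":0},
    {"x":0,"y":0,"z":-0.152,"twist":0},
    {"x":0,"y":0,"z":-0.16,"twist":0},
    {"x":0,"y":0,"z":-0.16,"twist":0},
    {"x":0,"y":0,"z":-0.16,"twist":0},
    {"x":0,"y":0,"z":-0.16,"twist":0},
    {"x":0,"y":0,"z":-0.16,"twist":0}
  ],
  "jaw": 1
}}

```text
time: 14.55
ee_pos: [0.6328, 0.1493, 0.2553]
eef_rot: [-0.207, 0.978, 0.0, -0.0]
wrist_force: [-0.2, -0.1, -6.0]
opening: 0.0154
finger_force: 58.6
```

Run:
```python
from h import *
from plant import bot
s=bot.get_state();print(s["time"],s["wrist_force"],s["ft_torque"],s["finger_force"],s["opening"],np.abs(s["joint_velocities"]).max(),rel(s,[.632,.148,.256],1.986),s["ee_pos"])
c=bot.capture("wrist");t=bot.capture("top");S=bot.capture("scene");pickle.dump((s,c,t,S),open("w6.pkl","wb"))
f=c["frame"].astype(int)
m=((f[...,0]-f[...,2])>35)&(f[...,0]<170);m[:,:265]=0;m[:,375:]=0;m[:190]=0
n,l,st,ce=cv2.connectedComponentsWithStats(m.astype(np.uint8))
for k in range(1,n):
    if st[k,4]>40:print(st[k],ce[k])
f=S["frame"].astype(int)[150:300,320:390];m=((f[...,0]-f[...,2])>35)&(f[...,0]<120)
n,l,st,ce=cv2.connectedComponentsWithStats(m.astype(np.uint8))
for k in range(1,n):
    if st[k,4]>25:print("scene",st[k],ce[k])
# top: bright circle of plate rim / diff vs initial for bystanders
for nm,a,b in(("top",d["top"],t),("scene",d["scene"],S)):
    D=(np.abs(a["frame"].astype(int)-b["frame"]).max(2)>60).astype(np.uint8)
    n,l,st,ce=cv2.connectedComponentsWithStats(D);print(nm,[list(x) for x in st[1:] if x[4]>15])
```

```text
14.55 [-0.16621909 -0.05455226 -6.0374141 ] [ 0.00590003 -0.02450429  0.00818248] 58.63063037395477 0.015412940564661505 0.002647993752005854 (array([ 0.0024, -0.0017, -0.0014]), np.float64(0.0007), 'yaw now', np.float64(1.9882), 'tilt', array([-4.e-04,  0.e+00, -1.e+00])) [0.63276311 0.14928877 0.25527789]
[ 295  192   49  156 5972] [319.21751507 270.2761219 ]
[265 264   9  20  70] [267.6        275.01428571]
scene [47 44 10 21 27] [50. 55.]
scene [ 67 134   3  16  28] [ 68.5        143.03571429]
top [[np.int32(267), np.int32(87), np.int32(7), np.int32(19), np.int32(38)], [np.int32(230), np.int32(89), np.int32(39), np.int32(28), np.int32(798)], [np.int32(214), np.int32(95), np.int32(13), np.int32(14), np.int32(166)], [np.int32(269), np.int32(106), np.int32(16), np.int32(35), np.int32(111)], [np.int32(225), np.int32(117), np.int32(62), np.int32(55), np.int32(1061)], [np.int32(223), np.int32(130), np.int32(21), np.int32(69), np.int32(143)], [np.int32(253), np.int32(144), np.int32(13), np.int32(22), np.int32(52)], [np.int32(242), np.int32(167), np.int32(16), np.int32(16), np.int32(162)
[... 2851 characters left out ...]
np.int32(165), np.int32(4501)], [np.int32(328), np.int32(152), np.int32(53), np.int32(65), np.int32(1964)], [np.int32(532), np.int32(172), np.int32(21), np.int32(25), np.int32(238)], [np.int32(350), np.int32(221), np.int32(13), np.int32(16), np.int32(132)], [np.int32(328), np.int32(234), np.int32(21), np.int32(25), np.int32(263)], [np.int32(347), np.int32(239), np.int32(23), np.int32(22), np.int32(227)], [np.int32(330), np.int32(265), np.int32(38), np.int32(31), np.int32(417)], [np.int32(366), np.int32(281), np.int32(10), np.int32(14), np.int32(40)], [np.int32(363), np.int32(313), np.int32(6), np.int32(7), np.int32(22)], [np.int32(373), np.int32(315), np.int32(4), np.int32(6), np.int32(17)]]
```

```bash
python3 -c "
from plant import bot
print(bot.job_done())"
```

```text
the job is handed in; nothing more can be done
None
```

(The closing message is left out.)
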